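Tighten a compression nut: finger-tight, then one flat with the spanner

ROBOT

A 6-joint arm with a two-finger parallel gripper is mounted at the origin on the work surface; the furniture and walls round the work are solid. World frame = base frame: x ahead of the robot, y to its left, z up, the work surface at z = 0. Lengths are in m, angles in rad, forces in N, time in s.
With the tool pointing down it reaches from about 0.35 to 0.85 m from the base axis. Payload 8.1 kg.
Tool frame: the origin (TCP) lies between the finger pads; the fingertips stand 14 mm ahead of it and the grasp point (between the pads) lies 5 mm behind it; z points along the fingers, y is the direction in which the jaws open and shut (so a half turn about z gives the same grasp; the last joint's range is limited). The gripper opens to 85 mm and grips with 20 to 120 N. Pads are 22 mm wide; open, the fingers measure 114 mm over their backs; the gripper's body (76 mm by 85 mm) begins 54 mm behind the grasp point. The pads swing forward as they close: fully open they stand 13 mm farther back than shut.
Start: joints at [1.215, 0.13, 1.488, -0, 1.523, -0.085], TCP at [0.16, 0.578, 0.245] pointing down, gripper open.
Joint ranges: [-2.96, 2.96], [-0.89, 2.26], [0.02, 2.5], [-1.34, 4.48], [0, 2.73], [-2.66, 2.66]. Speed limits (rad/s): [2.39, 2.39, 2.79, 3.14, 3.14, 3.14].

INTERFACE

Orientations are given as a rotation vector (axis times angle).
In Python, from bench import robot, jaws, solver, imaging, ticket, readout gives the robot as it stands. Calls block until the motion is done:
- robot.reach(position, orientation): joint-space move of the TCP to a pose.
- robot.line_to(position, vel=0.15, rot=None, stop_force=None): straight line of the TCP; rot=None keeps the orientation; vel is the mean speed in m/s. With stop_force (N) it stops when the force on the tool has changed by that much, and returns True; else False.
- robot.goto_joints(angles): joint-space move.
- jaws.set_gripper(opening, strength=None): finger opening in m; strength is the grip in N (None keeps the last); returns when the fingers have stopped.
- robot.wait(seconds).
- solver.ik(position, orientation): joint angles nearest the present ones, or None.
- imaging.get_image(name): name is "scene" or "top"; returns a dict with "image" (384x512x3 uint8, blue, green, red), "z_map" (384x512 float32, m along the optical axis (not along the pixel's ray), 0 where there is no reading), "fov_y" (degrees; the focal length in pixels is half the picture's height over the tangent of half this angle, whatever the lens; pixels are square), "cx", "cy" (the principal point, pixels), "position" and "rotation" of the camera in the world. Camera axes: x right, y down, z forward; pixel columns grow to the right and rows downward; lengths in m; the calibration is good to about 2 mm. A picture is of the moment at which its call begins.
A pose or a line that the arm cannot do raises robot.MotionError and nothing moves.
- ticket.job_done(): hands the job in, once; it reports no verdict.
Readings, each from a call of its own:
- readout.read_t(): time.
- readout.read_joints(): joint angles.
- readout.read_qvel(): joint speeds.
- readout.read_effort(): joint torques, N m.
- readout.read_eef_pos(): TCP position.
- readout.read_tool_rot(): TCP orientation.
- readout.read_contact_force(): force on the tool from outside, world axes, zero at the start.
- readout.read_wrist_torque(): the same for the moment, N m.
- readout.read_width(): finger opening in m.
Only numpy, scipy, OpenCV 4.12 (cv2) and the standard library are available. Lean on these libraries where they do the work, as an engineer would, in place of code of your own. Each camera call takes 0.05 s, during which the arm holds its last target.

TASK

With the fingers, run the brass compression nut on the manifold clockwise until it is finger-tight, feeling for where it stops running freely and bears up, and do not force it past that by hand. Then put the open-ended spanner on it, tighten it one flat more (a sixth of a turn, 60 degrees) without straining or jamming the spanner on the nut, and lay the spanner flat on the bench again, clear of the fitting. Leave the other things on the bench where they are.

Things in the scene. Friction and masses are not known exactly. Their poses are not given: they have to be found in the camera images.
- nut: Brass hexagonal compression nut, 30 mm across flats, 34.6 across corners, 22 high, on a vertical axis on the manifold; red mark on one corner. Origin on the axis at half height, 98 mm above the bench; x points through the marked corner (flats face 30, 90, 150.. degrees from x), z up. It only turns (clockwise from above tightens, does not sink) and stays where left; runs at about 0.09 N m.
- manifold: Aluminium block 60 x 60 mm, top at 68 mm above its underside, on a dark steel foot plate 100 x 84 x 8 mm bolted down in a flat white wire tray (floor 3 mm, side walls 55 mm above the bench); origin under its centre, z up. Fixed. On the same axis: brass collar 33 mm wide to 78 mm, neck 26 wide to 84, the nut (84 to 106), a 22 mm copper tube stub to 118.
- snug (a joint): How far the nut has borne up on the ferrule, rad: 0 while it runs freely, 0.12 at most when fully finger-tight; takes about 0.26 N m. At the start the nut is 0.6 to 1.25 rad (unknown how much) of free running short of bearing up.
- pull_up (a joint): How far the fitting has been tightened beyond finger-tight, rad: 0 until then; one flat is 1.047. Takes about 0.6 N m all the way and does not spring back.
- spanner_grip (a point): Centre of the sleeve of an open-ended spanner with a straight steel head and a blue sleeve with black ribs; 200 mm long, 16 thick, 0.13 to 0.25 kg, lying flat on the bench. Sleeve 100 long, 20 wide, 16 thick, so this point is 8 mm above the bench. x points along the spanner to the jaw, z up.
- spanner_jaw (a point): Centre of the spanner's jaw, 135 mm along x from the grip point, same height: lies on the nut's axis when the jaw is on the nut. Mouth opens to +x; two prongs 32.2 mm apart inside, parallel to 6 mm past this point, flared to 40 mm apart at their tips 15 mm past it; 57 mm wide outside; floor 18.5 mm behind it. About 0.12 rad of play either way on the nut.
- mug: White mug 82 x 114 x 91 mm, bystander; origin under its centre.
- caliper: Calliper 69 x 214 x 13 mm, bystander; origin under its centre.
- tape_measure: Yellow tape measure 66 x 74 x 36 mm, bystander; origin under its centre.
- screwdriver: Blue screwdriver 28 x 172 x 28 mm, bystander; origin under its centre.
- pliers: Red pliers 60 x 187 x 14 mm, bystander; origin under its centre.
- spanner: The spanner's body; origin under the centre of its sleeve, on the bench as it lies; axes as at the grip point.
Mind the look-alikes: they are no part of the job. Leave any purple look-alike of the manifold alone.

How it is judged:
On the way, in this order (a step that is already met when the one before it is completed fails the run):
1. the nut is run finger-tight with the fingers on it (borne up on the ferrule by more than 0.04 rad, the joint not pulled up by more than 0.06 rad) (value of joint snug above 0.04 rad and value of joint pull_up below 0.06 rad and contact force between the fingers and nut above 1 N), for 0.1 s.
2. the spanner, on the nut, has pulled it up one flat (value of joint pull_up above 0.85 rad and contact force between spanner and nut above 0.5 N), for 0.05 s.
At the end, for the whole second after the job is handed in: The fitting is tightened 0.85 to 1.25 rad (one flat, within about 11 degrees) beyond finger-tight and still borne up; the spanner lies flat and still on the bench, released, its jaw more than 70 mm from the nut's axis (value of joint pull_up between 0.85 and 1.25 rad and value of joint snug above 0.05 rad and height (world z) of spanner_grip below 0.014 m and angle between spanner's own z axis and vertical below 0.1 rad and linear speed of spanner below 0.02 m/s and horizontal distance between spanner_jaw and nut above 0.07 m); the robot touches nothing.
It fails at once if the fingers force the nut past finger-tight (joint pulled up by more than 0.06 rad with the fingers on the nut) (value of joint pull_up above 0.06 rad and contact force between the fingers and nut above 1 N).
It fails at once if the spanner bears on the nut before it is finger-tight, or slackens it again (value of joint snug below 0.02 rad and contact force between spanner and nut above 2 N).
It fails at once if the fitting is overtightened (more than 1.3 rad past finger-tight) (value of joint pull_up above 1.3 rad).
It fails at once if the spanner is strained or jammed on the nut (contact force above 180 N; turning it takes less than half of that) (contact force between spanner and nut above 180 N).
It fails at once if a bystander is moved by more than 30 mm (distance of any of mug, caliper, tape_measure, screwdriver, pliers from where it was at the start of the episode above 0.03 m).
It also fails if it takes over 72 s, if anything falls off the work surface, if the arm or the gripper's body presses on something with over 40 N, if the wrist force passes 120 N, or if a joint passes its speed limit or range.

## Working session

There is one attempt and no reset: what is moved stays moved. The work goes in short steps, each a Python script; the robot and the scene stay as the last script left them, time stands still between calls to the robot, and variables do not carry over. Pictures are saved under pics/ and viewed, and the job is handed in when it is done.

```bash
ls; mkdir -p pics
python3 - <<'E'
from bench import robot, jaws, solver, imaging, ticket, readout
import cv2,pickle
for n in("scene","top"):
    d=imaging.get_image(n); cv2.imwrite(f"pics/{n}0.png",d["image"]); pickle.dump(d,open(n+"0.pkl","wb"))
    print(n,d["fov_y"],d["cx"],d["cy"],d["position"],d["rotation"])
print(readout.read_t(),readout.read_tool_rot(),readout.read_width())
E
```

```text
pics
scene 52.68684203953924 259.3983166724067 196.7050835765014 [-0.29039938 -0.65606392  0.68158147] [-1.92916185  0.90303651 -0.51878114]
top 47.24582678599044 262.71446589891866 191.3242383789296 [ 0.27439413 -0.00904449  1.3606454 ] [-2.14247606  2.09835708 -0.19567797]
0.1 [-4.24029210e-01 -3.11248228e+00  2.60627418e-03] 0.0853040784702794
```

View pics/scene0.png

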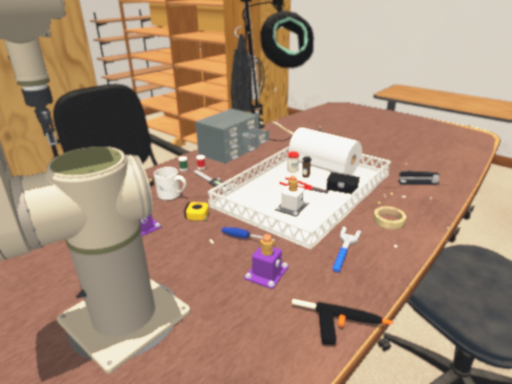

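View pics/top0.png

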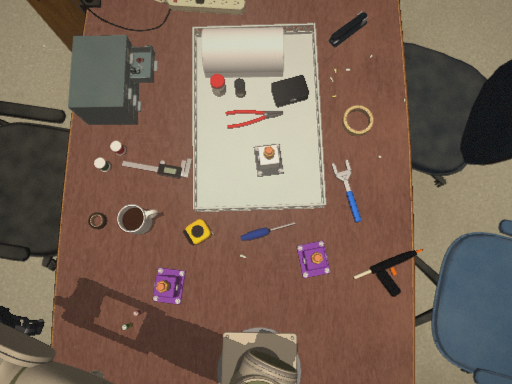

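The scene shows three candidate fittings: the manifold in the white tray at top (268,153), and purple look-alikes at (168,287) and (314,258). The only open-ended spanner is the blue one at top (346,190). I choose the tray manifold and will check it in close crops.

```bash
cat > h.py <<'E'
import numpy as np,cv2,pickle
from scipy.spatial.transform import Rotation as R
def K(d):
    f=d["image"].shape[0]/2/np.tan(np.radians(d["fov_y"])/2); return f
def px2w(d,u,v,z=None):
    f=K(d); M=R.from_rotvec(np.ravel(d["rotation"])).as_matrix()
    r=M@np.array([(u-d["cx"])/f,(v-d["cy"])/f,1.]); p=np.array(d["position"])
    if z is None: return p+r*d["z_map"][int(round(v)),int(round(u))]
    return p+r*(z-p[2])/r[2]
def w2px(d,P):
    f=K(d); M=R.from_rotvec(np.ravel(d["rotation"])).as_matrix()
    c=(np.atleast_2d(P)-np.array(d["position"]))@M
    return np.c_[c[:,0]/c[:,2]*f+d["cx"],c[:,1]/c[:,2]*f+d["cy"]]
def crop(d,u0,v0,w,h,s,name):
    im=d["image"][v0:v0+h,u0:u0+w]; cv2.imwrite(name,cv2.resize(im,None,fx=s,fy=s,interpolation=cv2.INTER_CUBIC))
def cloud(d,box):
    u0,v0,w,h=box; f=K(d); M=R.from_rotvec(np.ravel(d["rotation"])).as_matrix()
    U,V=np.meshgrid(np.arange(u0,u0+w),np.arange(v0,v0+h)); Z=d["z_map"][v0:v0+h,u0:u0+w]
    P=np.stack([(U-d["cx"])/f*Z,(V-d["cy"])/f*Z,Z],-1)@M.T+np.array(d["position"])
    return P,d["image"][v0:v0+h,u0:u0+w],Z>0
E
python3 - <<'E'
from h import *
t=pickle.load(open("top0.pkl","rb"));s=pickle.load(open("scene0.pkl","rb"))
crop(t,245,135,50,50,12,"pics/nut_top.png"); crop(t,320,150,50,80,7,"pics/sp_top.png"); crop(s,265,165,60,60,10,"pics/nut_sc.png")
crop(s,320,215,50,65,9,"pics/sp_sc.png")
for n,u,v,z in [("nut",268,153,.118),("sleeve",353,207,.016),("mouth",342,166,.016),("trayBR",325,205,.055),("trayTR",316,24,.055),("trayBL",194,210,.055)]:
    print(n,px2w(t,u,v,z),px2w(t,u,v))
E
```

```text
nut [ 0.62596923 -0.01404478  0.118     ] [ 0.62623517 -0.01404856  0.11706002]
sleeve [ 0.48715041 -0.28076849  0.016     ] [ 0.48686275 -0.28040111  0.01781801]
mouth [ 0.6171624  -0.24840987  0.016     ] [ 0.62089583 -0.25101703  0.00135414]
trayBR [ 0.48532858 -0.18880656  0.055     ] [ 0.49477751 -0.19685911 -0.00348718]
trayTR [ 1.08283819 -0.16275405  0.055     ] [ 1.11434247 -0.16874396  0.00412027]
trayBL [0.46199667 0.20466271 0.055     ] [0.46978483 0.21353458 0.00079724]
```

Run:
```python
import cv2,numpy as np
a=[cv2.resize(cv2.imread(f"pics/{n}.png"),(390,300) if 0 else (300,300)) for n in("nut_top","nut_sc","sp_sc")]
b=cv2.resize(cv2.imread("pics/nut_top.png"),(398,398));c=cv2.resize(cv2.imread("pics/nut_sc.png"),(398,398))
cv2.imwrite("pics/m1.png",np.hstack([b,c]))
b=cv2.imread("pics/sp_top.png");c=cv2.imread("pics/sp_sc.png");print(b.shape,c.shape)
cv2.imwrite("pics/m2.png",np.hstack([b,cv2.resize(c,(430,560))]))
```

```text
(560, 350, 3) (585, 450, 3)
```

View pics/m1.png

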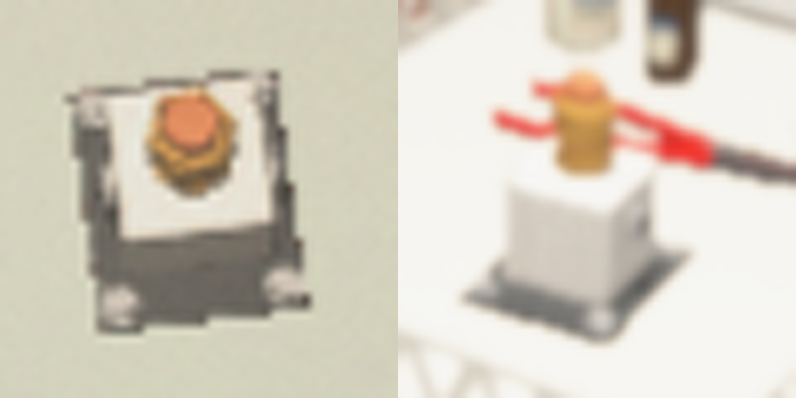

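View pics/m2.png

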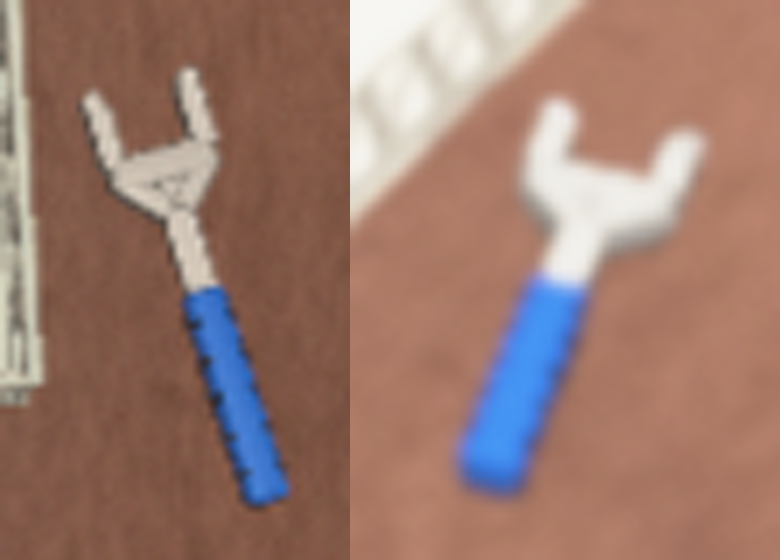

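The crops show the nut with its copper stub on the grey/white manifold in the tray: top (268,152), scene (292,185). The blue spanner is open towards the far side. Next I'll measure both from the images.

Run:
```python
from h import *
t=pickle.load(open("top0.pkl","rb"));s=pickle.load(open("scene0.pkl","rb"))
for nm,d,box in [("top",t,(250,138,40,40)),("scene",s,(275,165,40,55))]:
    P,I,ok=cloud(d,box); P=P[ok]
    for lo,hi in[(.114,.13),(.1,.113),(.085,.1),(.064,.078)]:
        m=(P[:,2]>lo)&(P[:,2]<hi); q=P[m]
        q=q[np.linalg.norm(q[:,:2]-[.625,-.014],axis=1)<.06]
        if len(q): print(nm,lo,hi,len(q),q.mean(0).round(4),q.min(0).round(4),q.max(0).round(4))
    # copper / brass masks
    hsv=cv2.cvtColor(d["image"],cv2.COLOR_BGR2HSV)
    u0,v0,w,h=box; sub=hsv[v0:v0+h,u0:u0+w]; print(nm)
t_=t["image"];
# spanner
hsv=cv2.cvtColor(t_,cv2.COLOR_BGR2HSV); m=(hsv[...,0]>95)&(hsv[...,0]<125)&(hsv[...,1]>130)
ys,xs=np.nonzero(m[180:230,335:370]); xs=xs+335;ys=ys+180
r=cv2.minAreaRect(np.c_[xs,ys].astype(np.float32)); print("sleeve top",r,px2w(t,*r[0],.014))
b=cv2.boxPoints(r); print([px2w(t,*p,.014)[:2].round(4) for p in b])
P,I,ok=cloud(t,(325,155,45,75))
# fine grey head
m2=(hsv[...,1]<90)&(hsv[...,2]>130); sub=np.zeros_like(m2); sub[155:198,328:362]=m2[155:198,328:362]
ys,xs=np.nonzero(sub); W=np.array([px2w(t,x,y,.016) for x,y in zip(xs,ys)]); print(len(W),W.mean(0),W.max(0),W.min(0))
W2=np.array([px2w(t,x,y,.016) for y,x in zip(*np.nonzero(m)) if 180<y<230 and 335<x<370])
A=np.r_[W,W2][:,:2]; c=A.mean(0); u=np.linalg.svd(A-c)[2][0]; u*=np.sign(u[0]); print("axis",np.degrees(np.arctan2(u[1],u[0])))
pr=(A-c)@u; print("ext",pr.min(),pr.max(),"len",np.ptp(pr)); mid=c+u*(pr.max()+pr.min())/2; print("mid",mid)
c2=W2[:,:2].mean(0); u2=np.linalg.svd(W2[:,:2]-c2)[2][0]; print("sleeve",c2,np.degrees(np.arctan2(u2[1],u2[0])),np.ptp((W2[:,:2]-c2)@u2))
```

```text
top 0.114 0.13 51 [ 0.6333 -0.0145  0.1201] [ 0.6179 -0.0258  0.114 ] [ 0.6451 -0.0022  0.1275]
top 0.1 0.113 42 [ 0.6303 -0.0149  0.1089] [ 0.6185 -0.0316  0.101 ] [0.6502 0.0008 0.1127]
top 0.085 0.1 10 [ 0.6235 -0.0143  0.094 ] [ 0.6192 -0.0291  0.0905] [0.63   0.0007 0.0983]
top 0.064 0.078 265 [ 0.6297 -0.0153  0.0715] [ 0.601  -0.0483  0.0645] [0.665  0.0165 0.078 ]
top
scene 0.114 0.13 28 [ 0.6326 -0.0182  0.1196] [ 0.6241 -0.0264  0.1147] [ 0.6451 -0.0065  0.1237]
scene 0.1 0.113 43 [ 0.6273 -0.0213  0.1077] [ 0.6157 -0.0322  0.1002] [6.443e-01 1.000e-04 1.127e-01]
scene 0.085 0.1 36 [ 0.6274 -0.0209  0.0937] [ 0.6183 -0.0316  0.0851] [6.418e-01 6.000e-04 9.990e-02]
scene 0.064 0.078 155 [ 0.6253 -0.023   0.0706] [ 0.6013 -0.0493  0.0644] [0.6717 0.0146 0.0776]
scene
sleeve top ((353.0500183105469, 206.14999389648438), (31.306547164916992, 5.6921000480651855), 71.56504821777344) [ 0.49013711 -0.28137424  0.014     ]
[array([ 0.5337, -0.2583]), array([ 0.5398, -0.2752]), array([ 0.4471, -0.3042]), array([ 0.4412, -0.2874])]
264 [ 0.59014845 -0.25338448  0.016     ] [ 0.6402734 -0.2169415  0.016    ] [ 0.53722442 -0.27659161  0.016     ]
axis 15.72853967571228
ext -0.11004019251974338 0.08816025360340848 len 0.19820044612315185
mid [ 0.5390586  -0.26774563]
sleeve [ 0.48943326 -0.28168128] -163.24428667380977 0.09704863323320821
```

```bash
cat >> h.py <<'E'
def down(yaw):
    "tool z down, tool y at world angle yaw (rad)"
    y=np.array([np.cos(yaw),np.sin(yaw),0]);z=np.array([0,0,-1.]);x=np.cross(y,z)
    return R.from_matrix(np.c_[x,y,z]).as_rotvec()
def yaw_of(rv):
    y=R.from_rotvec(np.ravel(rv)).as_matrix()[:,1]; return np.arctan2(y[1],y[0])
NUT=np.array([.633,-.0155])
E
python3 - <<'E'
from h import *
from bench import *
from bench import robot, jaws, solver, imaging, ticket, readout
print(np.degrees(yaw_of(readout.read_tool_rot())))
for y in range(-180,181,30):
    q=solver.ik([*NUT,.15],down(np.radians(y))); print(y,None if q is None else np.round(q,2))
print(readout.read_wrist_torque(),readout.read_contact_force(), dir(robot),dir(jaws))
# overlay hex on nut for visual check
t=pickle.load(open("top0.pkl","rb")); s=pickle.load(open("scene0.pkl","rb"))
out=[]
for d,b in((t,(250,135,40,40)),(s,(272,165,40,40))):
    u0,v0,w,h=b; im=cv2.resize(d["image"][v0:v0+h,u0:u0+w],None,fx=10,fy=10,interpolation=cv2.INTER_CUBIC)
    raw=im.copy()
    for z,r,n,c in((.109,.0173,6,(0,255,0)),(.087,.0173,6,(255,255,0)),(.121,.011,24,(255,0,0))):
        a=np.arange(n)*2*np.pi/n
        p=(w2px(d,np.c_[NUT[0]+r*np.cos(a),NUT[1]+r*np.sin(a),0*a+z])-[u0,v0]+.5)*10
        cv2.polylines(im,[p.astype(int)],True,c,1)
    out.append(im)
cv2.imwrite("pics/ov.png",np.hstack(out))
E
```

```text
74.48413933578027
-180 None
-150 [-0.11  0.28  1.5   0.    1.37  2.51]
-120 [-0.11  0.28  1.5  -0.    1.37  1.99]
-90 [-0.11  0.28  1.5  -0.    1.37  1.47]
-60 [-0.11  0.28  1.5  -0.    1.37  0.94]
-30 [-0.11  0.28  1.5   0.    1.37  0.42]
0 [-0.11  0.28  1.5  -0.    1.37 -0.11]
30 [-0.11  0.28  1.5   0.    1.37 -0.63]
60 [-0.11  0.28  1.5  -0.    1.37 -1.15]
90 [-0.11  0.28  1.5   0.    1.37 -1.68]
120 [-0.11  0.28  1.5  -0.    1.37 -2.2 ]
150 None
180 None
[0.00160655 0.04324011 0.00856618] [-0.24131363 -0.2754584   0.39504391] ['MotionError', '__class__', '__delattr__', '__dict__', '__dir__', '__doc__', '__eq__', '__format__', '__ge__', '__getattribute__', '__getstate__', '__gt__', '__hash__', '__init__', '__init_subclass__', '__le__', '__lt__', '__module__', '__ne__', '__new__', '__reduce__', '__reduce_ex__', '__repr__', '__setattr__', '__sizeof__', '__str__', '__subclasshook__', '__weakref__', 'goto_joints', 'line_to', 'reach', 'wait'] ['__class__', '__delattr__', '__dict__', '__dir__', '__doc__', '__eq__', '__format__', '__ge__', '__getattribute__', '__getstate__', '__gt__', '__hash__', '__init__', '__init_subclass__', '__le__', '__lt__', '__module__', '__ne__', '__new__', '__reduce__', '__reduce_ex__', '__repr__', '__setattr__', '__sizeof__', '__str__', '__subclasshook__', '__weakref__', 'set_gripper']
```

View pics/ov.png

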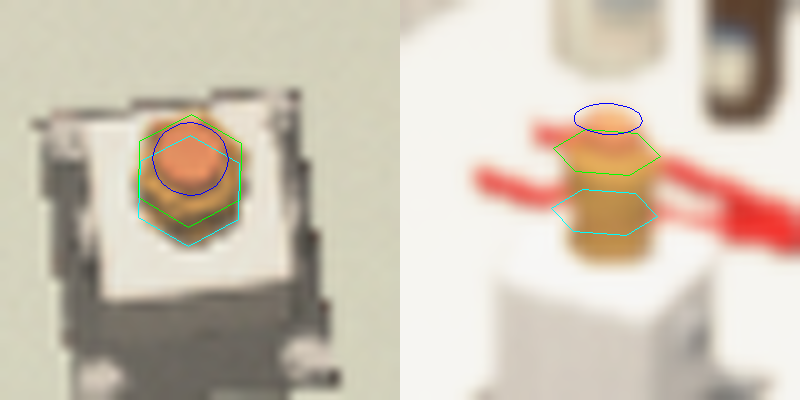

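Run:
```python
from h import *
from bench import robot, jaws, solver, imaging, ticket, readout
robot.reach([*NUT,.2],down(np.pi/2))
print(readout.read_t(),readout.read_contact_force(),readout.read_wrist_torque())
print(robot.line_to([*NUT,.099],vel=.1,stop_force=8),readout.read_eef_pos(),readout.read_contact_force())
jaws.set_gripper(.045)
print(readout.read_contact_force(),readout.read_wrist_torque())
jaws.set_gripper(.0,strength=20); robot.wait(.2)
print(readout.read_t(),readout.read_width(),readout.read_eef_pos(),readout.read_contact_force(),readout.read_wrist_torque(),readout.read_joints())
```

```text
2.7833 [-0.39028755  0.98226599  0.64323786] [-3.11915245e-05  7.62249536e-02 -6.76651767e-02]
False [ 0.63371254 -0.01560186  0.10006362] [ 0.81684471  1.24682175 -0.05008403]
[ 0.23157769 -0.43741226  0.48131849] [-0.0003824   0.03867994 -0.01137778]
4.8667 0.03223052315050852 [ 0.63300283 -0.01573031  0.09913755] [-2.00553298 -2.22940957  1.91868712] [-0.36473575  0.22428961 -0.1091626 ] [-1.05613443e-01  3.27157756e-01  1.53444126e+00 -3.37031232e-04
  1.27993729e+00 -1.67624060e+00]
```

```bash
cat >> h.py <<'E'
def rd(ro):
    return "t%.2f yaw%.2f w%.2f F%s T%s p%s"%(ro.read_t(),np.degrees(yaw_of(ro.read_tool_rot())),1e3*ro.read_width(),np.round(ro.read_contact_force(),1),np.round(ro.read_wrist_torque(),3),np.round(1e3*np.array(ro.read_eef_pos()),1))
E
python3 - <<'E'
from h import *
from bench import robot, jaws, solver, imaging, ticket, readout
q=np.array(readout.read_joints())
print(rd(readout))
for i in range(6):
    q[5]+=.04; robot.goto_joints(q); print(rd(readout))
E
```

```text
t4.87 yaw90.00 w32.23 F[-2.  -2.2  1.9] T[-0.365  0.224 -0.109] p[633.  -15.7  99.1]
t5.12 yaw87.76 w32.50 F[-0.6 -1.7  2.6] T[-0.199  0.161 -0.128] p[633.  -15.7  99.2]
t5.37 yaw85.51 w32.30 F[-1.8 -0.5  1.5] T[-0.114  0.116 -0.125] p[633.  -15.6  99.2]
t5.62 yaw83.23 w32.49 F[-0.5  1.6  2.7] T[ 0.081  0.113 -0.111] p[633.  -15.5  99.2]
t5.87 yaw80.95 w32.46 F[-0.6  1.6  2. ] T[ 0.298  0.144 -0.025] p[633.  -15.5  99.2]
t6.12 yaw78.66 w32.76 F[0.3 2.3 1.8] T[ 0.471  0.049 -0.073] p[633.  -15.4  99.1]
t6.37 yaw76.37 w32.59 F[0.4 4.2 2.7] T[ 0.686 -0.008 -0.084] p[633.1 -15.3  99.2]
```

Run:
```python
from h import *
from bench import robot, jaws, solver, imaging, ticket, readout
q=np.array(readout.read_joints())
jaws.set_gripper(.042); q[5]+=.15; robot.goto_joints(q); print(rd(readout))
jaws.set_gripper(0,strength=20); robot.wait(.1); print(rd(readout))
```

```text
t6.89 yaw67.98 w42.48 F[ 0.1 -0.1 -0.8] T[ 0.009  0.014 -0.023] p[633.  -15.6  99.1]
t7.23 yaw67.87 w31.12 F[0.1 3.2 0.8] T[ 0.616 -0.182  0.048] p[633.2 -14.9  99.3]
```

Run:
```python
from h import *
from bench import robot, jaws, solver, imaging, ticket, readout
y=yaw_of(readout.read_tool_rot()); u=np.array([np.cos(y),np.sin(y),0])
jaws.set_gripper(0,strength=30)
p0=np.array([*NUT,.099])
for d in(.001,.002):
    robot.line_to(p0+u*d,vel=.02); robot.wait(.1); print(rd(readout))
```

```text
t7.80 yaw67.77 w30.61 F[-2.8  0.9  5.5] T[0.181 0.323 0.044] p[633.3 -14.9  99.2]
t8.15 yaw67.75 w30.67 F[-4.7 -1.4  6.9] T[-0.369  0.657  0.114] p[633.4 -14.7  99.2]
```

Run:
```python
from h import *
from bench import robot, jaws, solver, imaging, ticket, readout
N=np.array([.6334,-.0147])
robot.line_to([*N,.099],vel=.02)
q=np.array(readout.read_joints()); q0=q.copy(); q=solver.ik([*N,.099],down(np.radians(68))); q=np.array(q); print(rd(readout),q-q0)
print(rd(readout))
for i in range(8):
    q[5]+=.04; robot.goto_joints(q); Ts=[];
    for k in range(3): robot.wait(.03); Ts.append(readout.read_wrist_torque()[2])
    y=yaw_of(readout.read_tool_rot()); F=readout.read_contact_force()
    print("Tz%.3f Fu%.1f Fv%.1f"%(np.mean(Ts),F[0]*np.cos(y)+F[1]*np.sin(y),F[0]*np.sin(y)-F[1]*np.cos(y)),rd(readout))
    if np.mean(Ts)<-.22: break
```

```text
t8.40 yaw67.77 w30.62 F[-1.5  0.7  5.2] T[0.241 0.421 0.073] p[633.3 -14.9  99.2] [ 0.00034742  0.00046785 -0.00011581 -0.00015006 -0.00031583 -0.00361389]
t8.40 yaw67.77 w30.62 F[-1.5  0.7  5.2] T[0.241 0.421 0.073] p[633.3 -14.9  99.2]
Tz-0.096 Fu1.2 Fv-2.6 t8.75 yaw65.69 w30.63 F[-1.8  2.2  5.1] T[ 0.302  0.338 -0.089] p[633.4 -14.8  99.3]
Tz-0.061 Fu0.2 Fv-2.5 t9.10 yaw63.40 w30.64 F[-2.1  1.3  5. ] T[ 0.44   0.31  -0.089] p[633.4 -14.7  99.3]
Tz-0.073 Fu1.4 Fv-3.2 t9.45 yaw61.16 w30.70 F[-2.1  2.8  5.4] T[ 0.455  0.284 -0.095] p[633.4 -14.6  99.2]
Tz-0.098 Fu1.9 Fv-2.8 t9.80 yaw58.88 w30.79 F[-1.4  3.1  4.8] T[ 0.475  0.29  -0.095] p[633.5 -14.5  99.2]
Tz-0.107 Fu2.0 Fv-3.0 t10.15 yaw56.63 w30.44 F[-1.4  3.3  4.9] T[ 0.566  0.255 -0.153] p[633.5 -14.5  99.2]
Tz-0.081 Fu3.2 Fv-3.4 t10.50 yaw54.37 w30.29 F[-0.9  4.6  5. ] T[ 0.619  0.225 -0.122] p[633.6 -14.4  99.3]
Tz-0.061 Fu3.5 Fv-3.2 t10.85 yaw52.10 w30.41 F[-0.3  4.7  5.1] T[ 0.834  0.168 -0.075] p[633.6 -14.4  99.3]
Tz-0.069 Fu4.1 Fv-4.4 t11.20 yaw49.83 w30.43 F[-0.7  6.   4. ] T[ 0.864  0.029 -0.064] p[633.7 -14.3  99.3]
```

```bash
cat > turn.py <<'E'
from h import *
from bench import robot, jaws, solver, imaging, ticket, readout
def status():
    Ts=[]
    for k in range(3): robot.wait(.03); Ts.append(readout.read_wrist_torque()[2])
    y=yaw_of(readout.read_tool_rot()); F=np.array(readout.read_contact_force())
    print("Tz%.3f Fu%.1f Fv%.1f"%(np.mean(Ts),F[0]*np.cos(y)+F[1]*np.sin(y),F[0]*np.sin(y)-F[1]*np.cos(y)),rd(readout))
    return np.mean(Ts)
def turn(n,lim,step=.04):
    q=np.array(solver.ik(CMD,down(yaw0)))
E
python3 - <<'E'
from turn import *
N=np.array([.6366,-.0158])
y=yaw_of(readout.read_tool_rot())
jaws.set_gripper(.036); robot.line_to([*N,.099],vel=.03,rot=down(y)); status()
jaws.set_gripper(0,strength=30); status()
q=np.array(solver.ik([*N,.099],down(y)))
for i in range(5):
    q[5]+=.04; robot.goto_joints(q)
    if status()<-.2: break
E
```

```text
Tz-0.010 Fu0.5 Fv0.9 t11.80 yaw49.83 w35.71 F[ 1.  -0.2 -0.4] T[ 0.027 -0.004  0.005] p[636.6 -15.9  98.9]
Tz-0.056 Fu-5.4 Fv-1.4 t12.12 yaw49.82 w30.64 F[-4.5 -3.2  2.7] T[-0.564  0.667 -0.037] p[636.3 -16.2  99.1]
Tz-0.077 Fu-6.1 Fv-1.1 t12.47 yaw47.53 w30.24 F[-4.9 -3.8  3.7] T[-0.6    0.672 -0.044] p[636.3 -16.2  99.1]
Tz-0.038 Fu-5.9 Fv-1.5 t12.82 yaw45.24 w30.22 F[-5.2 -3.2  2.9] T[-0.627  0.712 -0.072] p[636.3 -16.3  99.1]
Tz0.059 Fu-5.6 Fv0.2 t13.17 yaw42.95 w30.18 F[-4.  -4.   4.1] T[-0.634  0.677  0.057] p[636.3 -16.3  99.1]
Tz0.081 Fu-6.1 Fv-0.7 t13.52 yaw40.66 w30.21 F[-5.  -3.5  3.7] T[-0.639  0.782  0.081] p[636.2 -16.3  99.1]
Tz0.065 Fu-6.5 Fv-0.5 t13.87 yaw38.37 w30.48 F[-5.4 -3.6  4. ] T[-0.703  0.821  0.076] p[636.2 -16.3  99.1]
```

Run:
```python
from turn import *
N=np.array([.6349,-.0153])
y=np.radians(38.3)
jaws.set_gripper(.036); robot.line_to([*N,.099],vel=.03,rot=down(y)); status()
jaws.set_gripper(0,strength=30); status()
q=np.array(solver.ik([*N,.099],down(y)))
for i in range(4):
    q[5]+=.04; robot.goto_joints(q)
    if status()<-.2: break
```

```text
Tz0.005 Fu-0.2 Fv0.1 t14.45 yaw38.30 w35.71 F[-0.1 -0.2 -0.5] T[0.022 0.028 0.005] p[634.9 -15.2  99. ]
Tz-0.076 Fu0.9 Fv-0.5 t14.77 yaw38.30 w30.25 F[0.5 1.  1.9] T[ 0.239 -0.016 -0.062] p[635.  -15.2  99.2]
Tz0.014 Fu1.3 Fv-1.5 t15.12 yaw36.07 w30.14 F[0.2 2.  2.1] T[ 0.371 -0.107  0.024] p[635.1 -15.2  99.2]
Tz-0.022 Fu3.1 Fv-1.9 t15.47 yaw33.79 w29.62 F[1.5 3.4 2. ] T[ 0.503 -0.162 -0.01 ] p[635.1 -15.1  99.2]
Tz0.189 Fu3.9 Fv-2.6 t15.82 yaw31.52 w29.07 F[2.  4.3 3. ] T[ 0.779 -0.221  0.186] p[635.1 -15.   99.2]
Tz0.309 Fu4.2 Fv-3.7 t16.17 yaw29.20 w29.74 F[1.8 5.3 3.2] T[ 0.717 -0.253  0.35 ] p[635.1 -15.   99.2]
```

Run:
```python
from turn import *
status()
q=np.array(readout.read_joints()); N=np.array([.6349,-.0153])
qc=np.array(solver.ik([*N,.099],down(np.radians(38.3)))); qc[5]+=.16
print(qc[5]-q[5])
qc[5]+=.02; robot.goto_joints(qc); status(); status()
```

```text
Tz0.307 Fu3.2 Fv-4.1 t16.27 yaw29.21 w29.46 F[0.8 5.1 3.5] T[ 0.759 -0.27   0.323] p[635.1 -15.   99.2]
0.0011131707975394756
Tz0.436 Fu3.3 Fv-2.9 t16.62 yaw28.07 w29.47 F[1.6 4.1 2.9] T[ 0.755 -0.242  0.45 ] p[635.1 -15.   99.2]
Tz0.453 Fu3.0 Fv-3.2 t16.72 yaw28.07 w29.65 F[1.1 4.3 3.6] T[ 0.81  -0.294  0.468] p[635.1 -15.   99.2]
```

Run:
```python
from turn import *
print(np.round(readout.read_effort(),3)); a=readout.read_joints()[5]
jaws.set_gripper(.042); robot.wait(.1)
print(np.round(readout.read_effort(),3),readout.read_joints()[5]-a); status()
N=np.array([.6349,-.0153])
robot.line_to([*N,.25],vel=.25)
robot.reach([.50,.10,.35],down(np.radians(30)))
d=imaging.get_image("top"); pickle.dump(d,open("top1.pkl","wb")); s=imaging.get_image("scene"); pickle.dump(s,open("scene1.pkl","wb"))
a=cv2.resize(d["image"][135:175,250:290],(398,398),interpolation=cv2.INTER_CUBIC);b=cv2.resize(s["image"][165:205,272:312],(398,398),interpolation=cv2.INTER_CUBIC)
cv2.imwrite("pics/m3.png",np.hstack([a,b])); print(readout.read_t())
```

```text
[ -3.549 -61.693 -44.538  -1.529   0.387   0.46 ]
[ 5.0000e-03 -6.3834e+01 -4.6658e+01 -1.7000e-02  1.2000e-02 -4.0000e-03] 0.001146336315086649
Tz0.031 Fu0.2 Fv-0.3 t17.20 yaw27.98 w42.50 F[ 0.   0.3 -0. ] T[-0.027  0.073  0.018] p[634.7 -15.6  98.8]
18.875
```

View pics/m3.png

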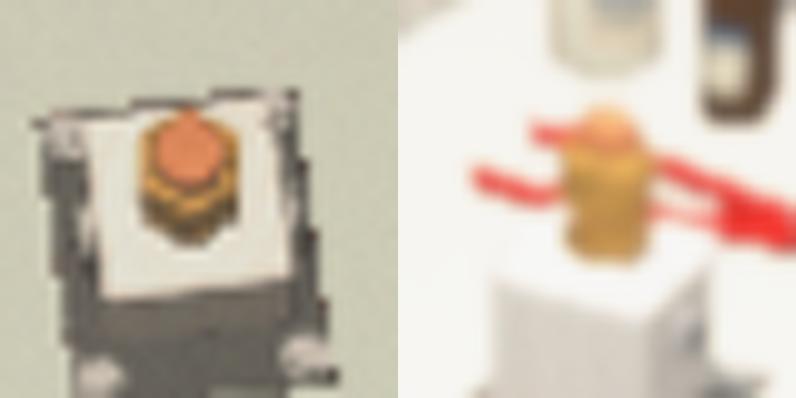

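The effort reading confirms the fingers were holding about 0.46 N m, well above the 0.26 N m bearing-up torque and below 0.6. The picture shows the nut in place with its corners roughly along image-vertical. Next I'll pick up the spanner.

Run:
```python
from turn import *
g=np.array([.491,-.2815]); rv=down(np.radians(16-90))
jaws.set_gripper(.045)
robot.reach([*g,.12],rv); status()
print(robot.line_to([*g,.0175],vel=.1,stop_force=8)); status()
jaws.set_gripper(0,strength=80); status()
robot.line_to([*g,.15],vel=.15); status()
d=imaging.get_image("top"); pickle.dump(d,open("top2.pkl","wb")); s=imaging.get_image("scene"); pickle.dump(s,open("scene2.pkl","wb"))
crop(d,310,130,70,100,5,"pics/a.png");crop(s,300,160,90,110,5,"pics/b.png")
a=cv2.imread("pics/a.png");b=cv2.imread("pics/b.png");cv2.imwrite("pics/m4.png",np.hstack([a,cv2.resize(b,(409,500))]))
```

```text
Tz0.012 Fu0.5 Fv-0.1 t20.82 yaw-73.88 w44.80 F[ 0.2 -0.4 -0.6] T[0.019 0.027 0.002] p[ 491.9 -281.   120.9]
False
Tz-0.003 Fu0.3 Fv-0.3 t22.10 yaw-74.00 w44.83 F[ 0.4 -0.2  0.5] T[-0.01   0.007 -0.022] p[ 491.7 -282.    18.5]
Tz-0.010 Fu-0.9 Fv1.5 t22.55 yaw-74.00 w16.95 F[-1.7  0.5  5.1] T[ 0.082  0.19  -0.016] p[ 491.5 -281.9   18.4]
Tz-0.011 Fu-0.7 Fv-0.2 t23.68 yaw-74.00 w17.81 F[-0.   0.7 -2.2] T[-0.063  0.054 -0.001] p[ 490.2 -280.9  148.3]
```

View pics/m4.png

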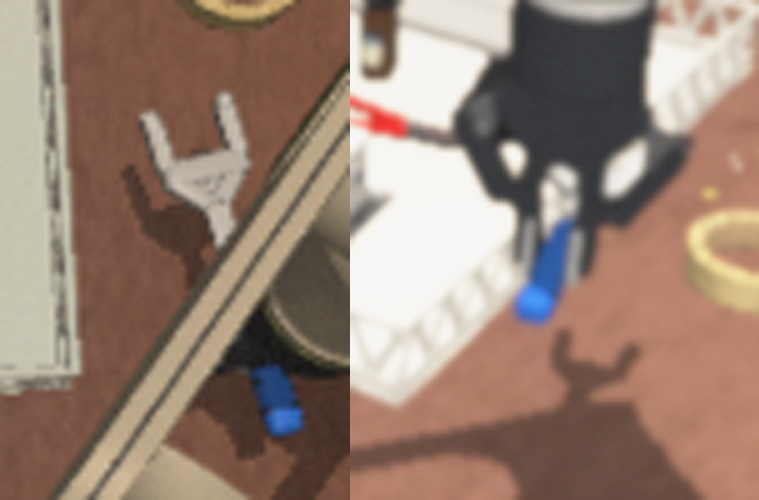

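```bash
cat >> h.py <<'E'
def spanner3d(d,box):
    P,I,ok=cloud(d,box); hsv=cv2.cvtColor(I,cv2.COLOR_BGR2HSV)
    grey=(hsv[...,1]<60)&(hsv[...,2]>110)&ok; blue=(hsv[...,0]>95)&(hsv[...,0]<125)&(hsv[...,1]>130)&ok
    return P,grey,blue
E
python3 - <<'E'
from turn import *
print(rd(readout))
d=pickle.load(open("top2.pkl","rb"))
P,g,b=spanner3d(d,(325,140,45,85))
z=P[...,2]
G=P[g&(z>.1)&(z<.19)]; B=P[b&(z>.1)&(z<.19)]
o=np.array(readout.read_eef_pos()); y=yaw_of(readout.read_tool_rot())+np.pi/2; u=np.array([np.cos(y),np.sin(y),0]);w=np.array([-u[1],u[0],0])
for n,A in(("head",G),("sleeve",B)):
    a=(A-o)@u; c=(A-o)@w; print(n,len(A),"along",a.min(),a.max(),"side",c.min(),c.max(),"z med",np.median(A[:,2]))
    for lo in np.arange(-.06,.16,.02):
        m=(a>lo)&(a<lo+.02)
        if m.sum()>3: print("  %.2f n%d z%.4f side %.4f %.4f..%.4f"%(lo,m.sum(),np.median(A[m,2]),np.median(c[m]),c[m].min(),c[m].max()))
E
```

```text
t23.78 yaw-74.00 w17.71 F[ 0.2  0.  -0.6] T[ 0.051  0.109 -0.017] p[ 490.4 -281.1  148.7]
head 253 along 0.061608287504785544 0.14775483719313082 side -0.026107807534429726 0.028535258314419942 z med 0.14543889054117054
  0.06 n25 z0.1430 side 0.0025 -0.0053..0.0084
  0.08 n61 z0.1453 side 0.0008 -0.0174..0.0189
  0.10 n107 z0.1457 side 0.0028 -0.0240..0.0285
  0.12 n43 z0.1464 side 0.0172 -0.0236..0.0277
  0.14 n17 z0.1451 side -0.0154 -0.0261..0.0279
sleeve 86 along -0.05001986671446668 -0.012580764559300394 side -0.009245331999386907 0.011328386746684621 z med 0.14609820439978538
  -0.06 n23 z0.1461 side 0.0028 -0.0069..0.0105
  -0.04 n48 z0.1459 side 0.0023 -0.0092..0.0112
  -0.02 n15 z0.1471 side 0.0026 -0.0057..0.0113
```

```bash
cat >> turn.py <<'E'
N=np.array([.6349,-.0153])
def pose(phi,dist,z=.1085,c=None):
    c=N if c is None else c
    u=np.array([np.cos(phi),np.sin(phi)])
    return [*(c-dist*u),z]
def rv(phi): return down(phi-np.pi/2)
E
python3 - <<'E'
from turn import *
ph=np.radians(59)
robot.reach(pose(ph,.20,.19),rv(ph))
robot.line_to(pose(ph,.20),vel=.12); robot.wait(.2); status()
d=imaging.get_image("top"); pickle.dump(d,open("top3.pkl","wb"))
crop(d,235,110,120,100,6,"pics/m5.png")
E
```

```text
Tz-0.001 Fu-0.3 Fv-0.2 t25.52 yaw-31.00 w17.57 F[-0.1  0.3 -1.2] T[-0.059  0.05  -0.049] p[ 532.4 -186.9  109.3]
```

View pics/m5.png

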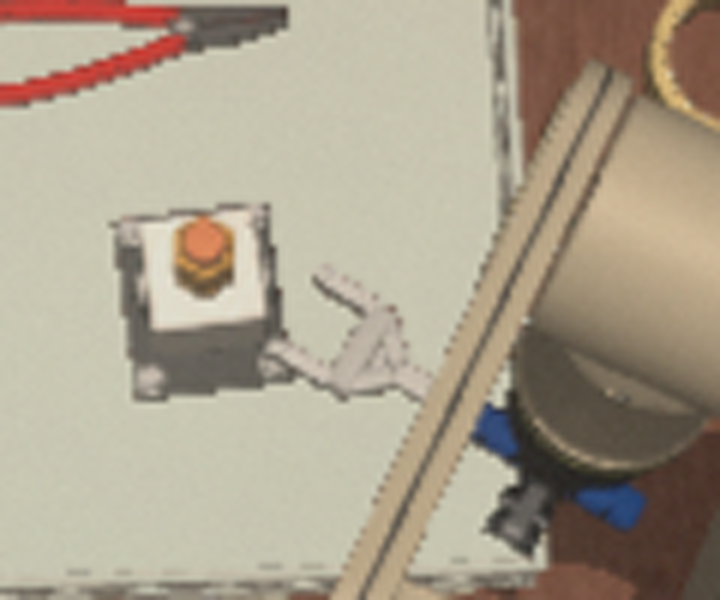

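The jaw's mouth is pointing at the nut: prongs at about crop (320,275) and (280,350), nut at (204,240). I'll check the alignment numerically before driving in.

Run:
```python
from turn import *
d=pickle.load(open("top3.pkl","rb"))
P,g,b=spanner3d(d,(275,145,50,40))
z=P[...,2]; G=P[g&(z>.088)&(z<.115)]
ph=np.radians(59);u=np.array([np.cos(ph),np.sin(ph),0]);w=np.array([-u[1],u[0],0])
Nw=np.array([.633,-.0155,0])  # visual nut centre
a=(G-Nw)@u;c=(G-Nw)@w
for lo in np.arange(-.14,-.04,.01):
    m=(a>lo)&(a<lo+.01)
    if m.sum()>2: print("%.2f n%d z%.4f side %.4f..%.4f mid %.4f"%(lo,m.sum(),np.median(G[m,2]),c[m].min(),c[m].max(),(c[m].min()+c[m].max())/2))
print(a.max())
P,_,_=cloud(d,(255,138,30,25)); q=P.reshape(-1,3); q=q[(q[:,2]>.115)&(q[:,2]<.128)]; print(q.mean(0),(q.min(0)+q.max(0))/2)
```

```text
-0.13 n17 z0.1024 side -0.0078..0.0068 mid -0.0005
-0.12 n20 z0.1049 side -0.0077..0.0114 mid 0.0019
-0.11 n39 z0.1057 side -0.0198..0.0198 mid -0.0000
-0.10 n58 z0.1066 side -0.0244..0.0249 mid 0.0003
-0.09 n52 z0.1066 side -0.0269..0.0260 mid -0.0004
-0.08 n27 z0.1060 side -0.0266..0.0259 mid -0.0004
-0.07 n28 z0.1053 side -0.0263..0.0269 mid 0.0003
-0.06 n23 z0.1047 side -0.0260..0.0272 mid 0.0006
-0.05041936875645369
[ 0.63378972 -0.01489705  0.12058201] [ 0.63391048 -0.0153791   0.12071549]
```

Run:
```python
from turn import *
ph=np.radians(59)
print(robot.line_to(pose(ph,.150),vel=.06,stop_force=8)); status()
for dd in(.142,.1365,.1355):
    r=robot.line_to(pose(ph,dd),vel=.03,stop_force=10); print(dd,r,np.linalg.norm(np.array(readout.read_eef_pos())[:2]-N)); status()
    if r: break
```

```text
False
Tz0.008 Fu0.4 Fv0.9 t26.65 yaw-31.02 w17.59 F[-0.2 -1.  -1.9] T[-0.066  0.06  -0.041] p[ 557.5 -144.2  108.5]
0.142 False 0.14179103856108416
Tz-0.010 Fu-0.4 Fv-0.5 t27.17 yaw-30.99 w17.78 F[-0.1  0.7 -2.3] T[-0.045  0.016  0.04 ] p[ 561.7 -137.   108.5]
0.1365 False 0.13627463216294636
Tz0.016 Fu-0.1 Fv0.8 t27.60 yaw-30.99 w18.18 F[-0.4 -0.6 -1.7] T[-0.035  0.103  0.018] p[ 564.6 -132.3  108.5]
0.1355 False 0.13546219077231433
Tz0.045 Fu-0.3 Fv-0.1 t27.95 yaw-31.00 w17.76 F[-0.1  0.3 -1.1] T[-0.078  0.059  0.026] p[ 565.1 -131.5  108.5]
```

```bash
cat >> turn.py <<'E'
def mom():
    L=[]
    for k in range(3):
        robot.wait(.02); F=np.array(readout.read_contact_force()); T=readout.read_wrist_torque()[2]; p=np.array(readout.read_eef_pos()); r=p[:2]-N
        ph=yaw_of(readout.read_tool_rot())+np.pi/2
        u=np.array([np.cos(ph),np.sin(ph)]);w=np.array([-u[1],u[0]])
        L.append([T+r[0]*F[1]-r[1]*F[0],F[:2]@u,F[:2]@w,F[2],T,ph,np.linalg.norm(r)])
    return np.mean(L,0)
def arc(p0,p1,step,lim=25,dist=.1355):
    n=max(1,int(np.ceil(abs(p1-p0)/step)))
    for ph in np.linspace(p0,p1,n+1)[1:]:
        robot.line_to(pose(ph,dist),vel=.06,rot=rv(ph)); m=mom()
        print("cmd %.1f phi %.1f M%.2f Fu%.1f Fw%.1f Fz%.1f Tz%.2f r%.4f t%.1f"%(np.degrees(ph),np.degrees(m[5]),*m[:5],m[6],readout.read_t()))
        if np.hypot(m[1],m[2])>lim: print("FORCE");return ph
    return p1
E
python3 - <<'E'
from turn import *
arc(np.radians(59),np.radians(45),np.radians(2))
E
```

```text
cmd 57.3 phi 57.3 M-0.01 Fu-0.1 Fw-0.2 Fz-1.8 Tz-0.04 r0.1355 t28.2
cmd 55.5 phi 55.6 M-0.01 Fu-0.5 Fw-0.6 Fz-1.6 Tz-0.09 r0.1355 t28.6
cmd 53.8 phi 53.8 M0.10 Fu-0.0 Fw-1.7 Fz-1.3 Tz-0.13 r0.1355 t28.9
cmd 52.0 phi 52.1 M-0.00 Fu0.3 Fw-1.2 Fz-1.7 Tz-0.17 r0.1354 t29.1
cmd 50.3 phi 50.3 M0.16 Fu1.1 Fw-3.0 Fz-0.6 Tz-0.25 r0.1354 t29.4
cmd 48.5 phi 48.6 M0.09 Fu0.6 Fw-2.6 Fz-1.5 Tz-0.26 r0.1355 t29.8
cmd 46.8 phi 46.8 M0.23 Fu-1.1 Fw-3.3 Fz-0.9 Tz-0.23 r0.1357 t30.1
cmd 45.0 phi 45.1 M0.47 Fu-2.3 Fw-5.1 Fz-1.4 Tz-0.22 r0.1358 t30.4
```

Run:
```python
from turn import *
arc(np.radians(45),np.radians(33),np.radians(2))
```

```text
cmd 43.0 phi 43.1 M0.47 Fu-3.1 Fw-4.8 Fz-1.0 Tz-0.19 r0.1359 t30.6
cmd 41.0 phi 41.1 M0.51 Fu-3.5 Fw-5.4 Fz-1.0 Tz-0.22 r0.1358 t30.9
cmd 39.0 phi 39.1 M0.42 Fu-2.9 Fw-5.1 Fz-0.8 Tz-0.28 r0.1358 t31.2
cmd 37.0 phi 37.2 M0.46 Fu-2.8 Fw-5.1 Fz-0.9 Tz-0.23 r0.1358 t31.6
cmd 35.0 phi 35.2 M0.49 Fu-3.1 Fw-5.6 Fz-1.0 Tz-0.27 r0.1358 t31.9
cmd 33.0 phi 33.2 M0.45 Fu-2.6 Fw-5.4 Fz-0.7 Tz-0.28 r0.1357 t32.1
```

Run:
```python
from turn import *
arc(np.radians(33),np.radians(-12),np.radians(3))
```

```text
cmd 30.0 phi 30.2 M0.47 Fu-2.8 Fw-5.6 Fz-1.0 Tz-0.29 r0.1357 t32.5
cmd 27.0 phi 27.3 M0.42 Fu-2.2 Fw-5.5 Fz-0.4 Tz-0.33 r0.1357 t32.8
cmd 24.0 phi 24.3 M0.40 Fu-2.2 Fw-5.3 Fz-1.1 Tz-0.32 r0.1356 t33.1
cmd 21.0 phi 21.3 M0.38 Fu-1.9 Fw-5.2 Fz-0.8 Tz-0.32 r0.1356 t33.4
cmd 18.0 phi 18.3 M0.42 Fu-1.7 Fw-5.6 Fz-1.3 Tz-0.34 r0.1356 t33.7
cmd 15.0 phi 15.3 M0.43 Fu-1.4 Fw-5.5 Fz-1.2 Tz-0.32 r0.1355 t34.0
cmd 12.0 phi 12.3 M0.39 Fu-0.4 Fw-5.3 Fz-1.1 Tz-0.32 r0.1355 t34.4
cmd 9.0 phi 9.3 M0.44 Fu-0.3 Fw-5.7 Fz-1.1 Tz-0.34 r0.1355 t34.7
cmd 6.0 phi 6.3 M0.34 Fu-0.7 Fw-4.9 Fz-0.8 Tz-0.32 r0.1355 t35.0
cmd 3.0 phi 3.3 M0.40 Fu-0.4 Fw-5.2 Fz-1.6 Tz-0.31 r0.1355 t35.3
cmd 0.0 phi 0.3 M0.48 Fu0.7 Fw-5.3 Fz-1.2 Tz-0.24 r0.1355 t35.6
cmd -3.0 phi -2.7 M0.41 Fu0.3 Fw-5.2 Fz-0.5 Tz-0.29 r0.1355 t36.0
cmd -6.0 phi -5.7 M0.46 Fu0.2 Fw-5.3 Fz-0.9 Tz-0.26 r0.1355 t36.3
cmd -9.0 phi -8.7 M0.42 Fu0.5 Fw-5.2 Fz-0.5 Tz-0.29 r0.1355 t36.6
cmd -12.0 phi -11.7 M0.37 Fu1.1 Fw-4.5 Fz-1.1 Tz-0.24 r0.1355 t36.9
```

Run:
```python
from turn import *
d=imaging.get_image("top"); s=imaging.get_image("scene"); pickle.dump((d,s),open("p4.pkl","wb"))
crop(d,235,120,70,70,5,"pics/a.png");crop(s,260,160,80,70,5,"pics/b.png")
cv2.imwrite("pics/m6.png",np.hstack([cv2.imread("pics/a.png"),cv2.imread("pics/b.png")]))
P,g,b=spanner3d(d,(240,140,50,50)); G=P[(P[...,2]>.095)&(P[...,2]<.111)&g]; print(len(G))
```

```text
0
```

View pics/m6.png

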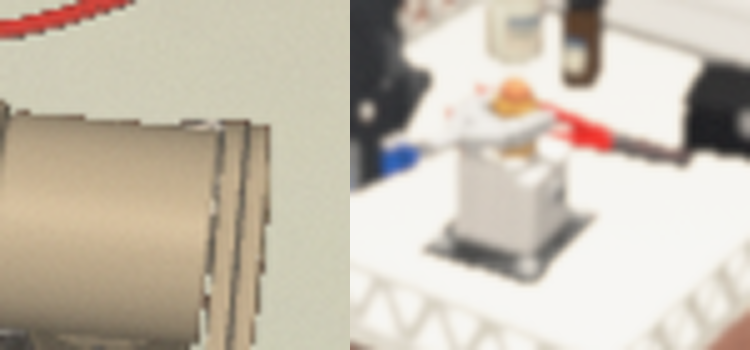

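Run:
```python
from turn import *
arc(np.radians(-12),np.radians(-14.5),np.radians(3))
print("back")
a=np.radians(-14.5)
while a<np.radians(12):
    b=a+np.radians(2); arc(a,b,1); a=b
    m=mom()
    if m[0]<-.06 or m[4]>.08: break
```

```text
cmd -14.5 phi -14.3 M0.48 Fu1.6 Fw-4.9 Fz-1.6 Tz-0.19 r0.1355 t37.3
back
cmd -12.5 phi -12.5 M0.18 Fu-0.5 Fw-2.7 Fz-0.7 Tz-0.19 r0.1357 t37.6
cmd -10.5 phi -10.6 M0.02 Fu-1.9 Fw-2.1 Fz-0.9 Tz-0.27 r0.1358 t38.0
```

Run:
```python
from turn import *
a=np.radians(-10.5)
while a<np.radians(10):
    b=a+np.radians(2); arc(a,b,1); a=b
    if mom()[0]<-.15: break
```

```text
cmd -8.5 phi -8.6 M-0.05 Fu-0.9 Fw-1.4 Fz-1.5 Tz-0.23 r0.1354 t38.3
cmd -6.5 phi -6.6 M-0.00 Fu-0.3 Fw-1.0 Fz-1.2 Tz-0.13 r0.1354 t38.6
cmd -4.5 phi -4.6 M-0.07 Fu0.0 Fw-0.1 Fz-1.5 Tz-0.09 r0.1353 t39.0
cmd -2.5 phi -2.6 M-0.02 Fu-0.0 Fw-0.0 Fz-1.4 Tz-0.02 r0.1354 t39.4
cmd -0.5 phi -0.6 M-0.06 Fu0.3 Fw0.1 Fz-1.0 Tz-0.05 r0.1354 t39.7
cmd 1.5 phi 1.4 M-0.03 Fu-0.1 Fw-0.0 Fz-1.8 Tz-0.03 r0.1355 t40.0
cmd 3.5 phi 3.4 M0.01 Fu-0.2 Fw0.0 Fz-1.2 Tz0.02 r0.1355 t40.4
cmd 5.5 phi 5.4 M0.01 Fu-0.2 Fw-0.2 Fz-1.7 Tz-0.01 r0.1355 t40.8
cmd 7.5 phi 7.4 M-0.01 Fu-0.2 Fw-0.8 Fz-1.5 Tz-0.11 r0.1355 t41.1
cmd 9.5 phi 9.4 M-0.08 Fu-0.5 Fw-0.6 Fz-1.5 Tz-0.16 r0.1355 t41.5
cmd 11.5 phi 11.4 M-0.08 Fu-1.4 Fw-1.1 Fz-1.4 Tz-0.23 r0.1357 t41.8
```

The spanner met the nut at an angle about 60° further round than at first contact (55.5° then, −4.6° now). The plateau estimate also gives about 59–60°. I'll centre the spanner in its play, withdraw, and lay it down.

Run:
```python
from turn import *
arc(np.radians(11.5),np.radians(2.5),np.radians(3))
ph=np.radians(2.5)
print(robot.line_to(pose(ph,.155),vel=.05,stop_force=15)); print(mom()[:5].round(2))
print(robot.line_to(pose(ph,.20),vel=.1,stop_force=15)); print(mom()[:5].round(2))
robot.line_to(pose(ph,.20,.19),vel=.15)
g=np.array([.491,-.2815]); r=rv(np.radians(16))
robot.reach([*g,.13],r); robot.line_to([*g,.04],vel=.12); print(rd(readout))
print(robot.line_to([*g,.0172],vel=.03,stop_force=6)); status()
```

```text
cmd 8.5 phi 8.6 M-0.07 Fu-0.3 Fw-1.0 Fz-1.8 Tz-0.20 r0.1354 t42.2
cmd 5.5 phi 5.6 M-0.03 Fu0.1 Fw-0.2 Fz-1.3 Tz-0.06 r0.1354 t42.5
cmd 2.5 phi 2.7 M-0.01 Fu0.1 Fw-0.0 Fz-1.6 Tz-0.01 r0.1355 t42.8
False
[-0.01  0.31  0.07 -1.61  0.  ]
False
[-0.03 -0.01  0.07 -1.35 -0.02]
t46.68 yaw-73.99 w17.87 F[-0.7 -0.  -1. ] T[-0.041  0.05  -0.05 ] p[ 491.7 -281.8   41. ]
True
Tz-0.006 Fu-0.2 Fv1.0 t47.46 yaw-74.00 w17.39 F[-1.  -0.1  5.6] T[ 0.001  0.057 -0.007] p[ 490.6 -281.3   18.4]
```

Run:
```python
from turn import *
jaws.set_gripper(.05); robot.wait(.1); status()
p=readout.read_eef_pos(); robot.line_to([p[0],p[1],.2],vel=.2)
robot.reach([.42,.12,.3],down(np.radians(60)))
robot.wait(.3); d=imaging.get_image("top"); s=imaging.get_image("scene"); pickle.dump((d,s),open("p5.pkl","wb")); cv2.imwrite("pics/f1.png",d["image"]); crop(s,180,140,200,140,4,"pics/f2.png")
P,g,b=spanner3d(d,(325,150,45,85)); B=P[b]; G=P[g&(P[...,2]<.03)&(P[...,0]>.52)&(P[...,1]<-.2)]; print("sleeve z",np.median(B[:,2]),B.mean(0),"head z",np.median(G[:,2]),G.mean(0)); print(rd(readout))
```

```text
Tz0.009 Fu0.2 Fv-0.2 t48.07 yaw-74.00 w50.14 F[ 0.2 -0.2  0.1] T[-0.069 -0.044 -0.011] p[ 489.7 -280.7   17.5]
sleeve z 0.01663023319106638 [ 0.48890878 -0.27979858  0.01654483] head z 0.01560082247643646 [ 0.58890629 -0.2519614   0.01522769]
t51.08 yaw59.96 w50.15 F[ 0.6 -0.1  0.1] T[ 0.026 -0.006 -0.013] p[420.1 119.7 299.9]
```

View pics/f1.png

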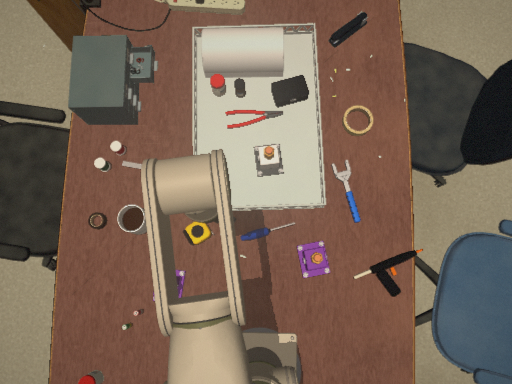

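View pics/f2.png

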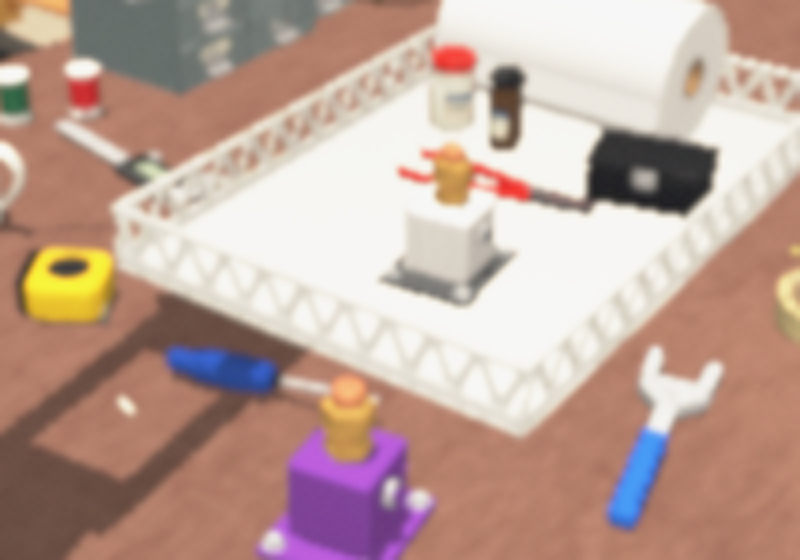

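The spanner lies flat where it started, at top (346,190). The nut and bystanders look undisturbed, and the arm is clear. Handing in.

Run:
```python
from bench import ticket
print(ticket.job_done())
```

```text
the job is handed in; nothing more can be done
None
```

I ran the nut finger-tight by hand, tightened it about one flat more with the spanner, laid the spanner back where it started, and handed the job in at about 51 s. No verdict was reported.

- **Finger-tight:** I stopped when the fingers were holding about 0.45 N m. That is above the 0.26 N m it takes to bear up and below the 0.6 N m that would start pulling up. The joint effort agreed at 0.46 N m.
- **One flat:** The spanner met the nut about 60° further round after the pull than before it. Counting from where the turning torque levelled off also gives about 59–60°. If the fingers had left the nut slightly short of fully borne up, the pull-up would be about 0.97 rad rather than 1.05, still in range.
- **Spanner strain:** Force at the gripper stayed around 6 N throughout.
- **Final check:** The last pictures show the spanner flat on the bench with its top face at about 16 mm. It is well clear of the fitting, and the robot is touching nothing. The bystanders I could see had not visibly moved. The arm hid most of the mug and calliper in the top view, and the scene crop shows only part of each.

Two readings did not match expectations:
- **Free-running torque:** While the nut ran freely, the wrist torque read between −0.1 and +0.08 N m, partly with the wrong sign. I went by the later clear rise instead.
- **Pull-up torque:** The plateau during the pull read 0.4–0.5 N m rather than 0.6.

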